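# Confirm three picks at the parts bench

### The job

The picks for this order are done, so confirm them on the grey units standing before the stock bins: with a fingertip, lightly press the orange key all the way down, first for the blue bin (angle brackets), then the red bin (U-bolts), then the green bin (tube spacers). Each key stays down by itself. Leave the yellow bin's key up, and do not pick up or shift the units or disturb the can, the carton and the loose bracket.

Things in the scene. Friction and masses are not known exactly. Their poses are not given: they have to be found in the camera images.
- key_brackets (a joint): travel of the round orange key (34 mm across) on the confirm unit of the blue bin, in m: 0 is fully up (top 20 mm above the housing), 0.009 fully down; it starts between 0 and 0.0015. It slides straight down with about 2 N, has no spring and stays where it is left; 0.006 or more counts as confirmed. It takes harm from a push above 20 N.
- keytop_brackets (a point): centre of the top face of that key (blue bin, aluminium L-shaped angle brackets); moves down with the key, 56 mm above the table when fully up, 47 mm when fully down. Beyond that a rubber cushion under the key's cap gives up to 8 mm more, with 3 N rising to 11 N, and springs back when let go (not counted in the key's joint value)
- unitmid_brackets (a point): centre of the grey housing of the confirm unit standing before the blue bin: a loose box 70 (x) x 56 (y) x 36 mm high, 0.2 to 0.45 kg, this point 18 mm above its underside, z up; the key is in the middle of its top; a small blue strip lies on the top edge nearest the robot
- key_tubes (a joint): travel of the round orange key (34 mm across) on the confirm unit of the green bin, in m: 0 is fully up (top 20 mm above the housing), 0.009 fully down; it starts between 0 and 0.0015. It slides straight down with about 2 N, has no spring and stays where it is left; 0.006 or more counts as confirmed. It takes harm from a push above 20 N.
- keytop_tubes (a point): centre of the top face of that key (green bin, short copper tube spacers); moves down with the key, 56 mm above the table when fully up, 47 mm when fully down. Beyond that a rubber cushion under the key's cap gives up to 8 mm more, with 3 N rising to 11 N, and springs back when let go (not counted in the key's joint value)
- unitmid_tubes (a point): centre of the grey housing of the confirm unit standing before the green bin: a loose box 70 (x) x 56 (y) x 36 mm high, 0.2 to 0.45 kg, this point 18 mm above its underside, z up; the key is in the middle of its top; a small green strip lies on the top edge nearest the robot
- key_ubolts (a joint): travel of the round orange key (34 mm across) on the confirm unit of the red bin, in m: 0 is fully up (top 20 mm above the housing), 0.009 fully down; it starts between 0 and 0.0015. It slides straight down with about 2 N, has no spring and stays where it is left; 0.006 or more counts as confirmed. It takes harm from a push above 20 N.
- keytop_ubolts (a point): centre of the top face of that key (red bin, brass U-bolts); moves down with the key, 56 mm above the table when fully up, 47 mm when fully down. Beyond that a rubber cushion under the key's cap gives up to 8 mm more, with 3 N rising to 11 N, and springs back when let go (not counted in the key's joint value)
- unitmid_ubolts (a point): centre of the grey housing of the confirm unit standing before the red bin: a loose box 70 (x) x 56 (y) x 36 mm high, 0.2 to 0.45 kg, this point 18 mm above its underside, z up; the key is in the middle of its top; a small red strip lies on the top edge nearest the robot
- key_plates (a joint): travel of the round orange key (34 mm across) on the confirm unit of the yellow bin, in m: 0 is fully up (top 20 mm above the housing), 0.009 fully down; it starts between 0 and 0.0015. It slides straight down with about 2 N, has no spring and stays where it is left; 0.006 or more counts as confirmed. It takes harm from a push above 20 N.
- keytop_plates (a point): centre of the top face of that key (yellow bin, dark square steel plates with a pale round mark in the middle); moves down with the key, 56 mm above the table when fully up, 47 mm when fully down. Beyond that a rubber cushion under the key's cap gives up to 8 mm more, with 3 N rising to 11 N, and springs back when let go (not counted in the key's joint value)
- unitmid_plates (a point): centre of the grey housing of the confirm unit standing before the yellow bin: a loose box 70 (x) x 56 (y) x 36 mm high, 0.2 to 0.45 kg, this point 18 mm above its underside, z up; the key is in the middle of its top; a small yellow strip lies on the top edge nearest the robot
- bin_brackets: blue open stock bin with aluminium L-shaped angle brackets, 180 (x) x 140 (y) x 75 mm high, fixed to the table; origin at the centre of its underside, its confirm unit stands about 150 mm before it (towards its -x)
- bin_tubes: green open stock bin with short copper tube spacers, 180 (x) x 140 (y) x 75 mm high, fixed to the table; origin at the centre of its underside, its confirm unit stands about 150 mm before it (towards its -x)
- bin_ubolts: red open stock bin with brass U-bolts, 180 (x) x 140 (y) x 75 mm high, fixed to the table; origin at the centre of its underside, its confirm unit stands about 150 mm before it (towards its -x)
- bin_plates: yellow open stock bin with dark square steel plates with a pale round mark in the middle, 180 (x) x 140 (y) x 75 mm high, fixed to the table; origin at the centre of its underside, its confirm unit stands about 150 mm before it (towards its -x)
- can_mid (a point): bystander: loose can with a blue label, 48 mm across, 85 mm high; point half-way up its axis
- carton_mid (a point): bystander: small loose carton 55 x 60 x 40 mm high; its centre
- angle_mid (a point): bystander: loose steel angle bracket, foot 50 x 40 mm, 45 mm high; point 20 mm above its underside
Not all that is in view belongs to the job. Leave any purple look-alike of the part that bears key_tubes alone.

How it is judged (in metres and radians):
On the way, in this order (a step that is already met when the one before it is completed fails the run):
1. the blue bin's key is pressed down (6 of its 9 mm or more) (value of joint key_brackets above 0.006 m), for 0.2 s.
2. the red bin's key is pressed down (6 of its 9 mm or more) (value of joint key_ubolts above 0.006 m), for 0.2 s.
3. the green bin's key is pressed down (6 of its 9 mm or more) (value of joint key_tubes above 0.006 m), for 0.2 s.
At the end, for the whole second after the job is handed in: The keys of the blue, red and green bins are at least 6 mm of their 9 mm down, the yellow one is still up (less than 3.5 mm down), all four units stand upright on the table within 30 mm of where they were, and can, carton and loose bracket are within 20 mm of where they were (value of joint each of key_brackets, key_ubolts, key_tubes above 0.006 m and value of joint key_plates below 0.0035 m and distance of each of unitmid_brackets, unitmid_tubes, unitmid_ubolts, unitmid_plates from where it was at the start of the episode below 0.03 m and angle between each of unitmid_brackets, unitmid_tubes, unitmid_ubolts, unitmid_plates's own z axis and vertical below 0.1 rad and height (world z) of each of unitmid_brackets, unitmid_tubes, unitmid_ubolts, unitmid_plates below 0.023 m and distance of each of can_mid, carton_mid, angle_mid from where it was at the start of the episode below 0.02 m); the robot touches nothing.
It fails at once if a key is pressed out of turn (red before blue, or green before red) ((value of joint key_ubolts above 0.0035 m and value of joint key_brackets below 0.006 m) or (value of joint key_tubes above 0.0035 m and value of joint key_ubolts below 0.006 m)).
It fails at once if the yellow bin's key is pressed (value of joint key_plates above 0.0035 m).
It fails at once if a key or its unit is pushed harder than 20 N (contact force between any of unit_brackets, unit_tubes, unit_ubolts, unit_plates and the fingers above 20 N or contact force between any of unit_brackets, unit_tubes, unit_ubolts, unit_plates and the arm above 20 N).
It fails at once if a confirm unit is lifted (10 mm), tipped, or shifted by more than 30 mm (height (world z) of any of unitmid_brackets, unitmid_tubes, unitmid_ubolts, unitmid_plates above 0.028 m or angle between any of unitmid_brackets, unitmid_tubes, unitmid_ubolts, unitmid_plates's own z axis and vertical above 0.25 rad or distance of any of unitmid_brackets, unitmid_tubes, unitmid_ubolts, unitmid_plates from where it was at the start of the episode above 0.03 m).
It fails at once if a bystander is moved by more than 20 mm (distance of any of can_mid, carton_mid, angle_mid from where it was at the start of the episode above 0.02 m).
It also fails if it takes over 48 s, if anything falls off the work surface, if the arm or the gripper's body presses on something with over 40 N, if the wrist force passes 120 N, or if a joint passes its speed limit or range.

### The arm

A 7-joint arm with a two-finger parallel gripper is mounted at the origin on the work surface. World frame = base frame: x ahead of the robot, y to its left, z up, the work surface at z = 0. Lengths are in m, angles in degrees, forces in N, time in s.
With the tool pointing down it reaches from about 0.425 to 0.875 m from the base axis. Payload 4.7 kg.
Tool frame: the origin (TCP) lies on the centre line of the jaws, within the pads' length; the fingertips stand 8 mm ahead of it and the grasp point (between the pads) lies 11 mm behind it; z points along the fingers, y is the direction in which the jaws open and shut (so a half turn about z gives the same grasp; the last joint's range is limited). The gripper opens to 87 mm and grips with 3 to 60 N. Pads are 19 mm wide; open, the fingers measure 117 mm over their backs; the gripper's body (75 mm by 190 mm) begins 51 mm behind the grasp point.
Start: joints at [-70.755, 18.392, -4.016, 83.108, 1.295, 78.541, -3.26], TCP at [0.206, 0.617, 0.231] pointing down, gripper open.
Joint ranges: [-163.93, 163.93], [-17.29, 119.83], [-79.2, 71.16], [3.27, 140.29], [-89.18, 269.18], [5.43, 117.66], [-154.24, 154.24]. Speed limits (degrees/s): [147.25, 147.25, 180, 180, 180, 180, 180].

### API

Orientations are given as [roll, pitch, yaw] about the fixed x, y, z axes, in that order (R = Rz(yaw) Ry(pitch) Rx(roll)).
In Python, from cell import status, vision, workorder gives the robot as it stands.
- The arm moves only by the tool step_arm, never from a script. Its argument "series" is a list of rows, each an object of numbers: "ax", "ay", "az": the turn, a rotation vector about the world's x, y, z in degrees; "x", "y", "z": the shift along the world's x, y, z in m; "claw": the opening in per cent of the stroke, from 0 (shut) to 100 (fully open). In form: [{"ax": .., "ay": .., "az": .., "x": .., "y": .., "z": .., "claw": ..}, ...]. A call has 1 to 12 rows; each row is the pose to reach, as a shift and turn from the pose commanded when the call began; what a row does not reach only later rows make up. A row lasts 1/10 s, in which the tool goes at most 50 mm and 8.59 degrees, less where a joint would pass 70% of its speed; a pose out of reach is approached as far as the arm can. A call with a gripper value outside its range is refused whole. The fingers move at their own pace and stop on an object; "squeeze" is the grip in N (left out, the last holds). Time passes only in rows, so rows that repeat a pose let the fingers close. It gives the time, the measured TCP pose, the force and the opening at its end, in the units of the state.
- status.get_obs(): the state, without advancing time (a new reading comes with each control period).
- vision.read_camera(name): name is "scene" or "top" or "wrist"; returns the picture (384x512x3 uint8, red, green, blue); there is no depth.
- vision.camera_params(name): a dict with "fovy" (degrees; the focal length in pixels is half the picture's height over the tangent of half this angle, whatever the lens; pixels are square), "cx", "cy" (the principal point, pixels), "dist" ([k1, k2, p1, p2, k3] as OpenCV has them; the pictures are not rectified), "eye" and "orientation" of the camera in the world; the wrist camera has in their place "tool_from_camera" (4x4, takes a point from camera to tool coordinates, whose origin is the TCP and whose axes are the flange's). Camera axes: x right, y down, z forward; pixel columns grow to the right and rows downward; lengths in m; the calibration is good to about 2 mm. A picture is of the moment at which its call begins: read the wrist's pose just before it. camera_params takes no time and is no camera call.
- workorder.sign_off(): hands the job in, once; it reports no verdict.
The state is a dict: "time_s": time; "qpos": joint angles; "joint_velocities": joint speeds; "effort": joint torques, N m; "tool_pos": TCP position; "tool_rot": TCP orientation; "force": force on the tool from outside, world axes, zero at the start; "wrist_torque": the same for the moment, N m; "grip_width": finger opening in m.
Only numpy, scipy, OpenCV 4.12 (cv2) and the standard library are available. Lean on these libraries where they do the work, as an engineer would, in place of code of your own. Each camera call takes 0.05 s, during which the arm holds its last target.

## Working session

There is one attempt and no reset: what is moved stays moved. The work goes in short steps, Python scripts to look and compute and a tool call to move; the robot and the scene stay as the last step left them, time stands still between calls to the robot, and variables do not carry over. Pictures are saved under pics/ and viewed, and the job is handed in when it is done.

Besides the shell and the picture viewer there is one more tool, called after "Emit:" by a JSON object that holds its "api" and its "payload", one argument or row to a line. step_arm: Moves the arm, as the interface text tells. Its arguments: {"type":"object","properties":{"series":{"type":"array"},"squeeze":{"type":"number"}},"required":["series"]}

```bash
mkdir -p pics; ls; python3 - <<'E'
from cell import status, vision
import cv2
print(status.get_obs())
for n in ["scene","top"]:
    print(vision.camera_params(n)); cv2.imwrite(f"pics/{n}0.png",vision.read_camera(n)[:,:,::-1])
print(vision.camera_params("wrist"))
E
```

```text
pics
{'time_s': 0.0, 'qpos': array([-70.75298417,  18.44045509,  -4.01607943,  83.17452126,
         1.29522317,  78.54181139,  -3.26058128]), 'joint_velocities': array([ 0.01623215,  0.03902247,  0.01806968,  0.07570212, -0.0664453 ,
       -0.02438183,  0.03900417]), 'effort': array([-4.84288521e-04, -4.91303623e+01, -4.04192191e-01, -3.12518585e+01,
       -6.37948955e-02,  4.42772184e-02,  1.90693208e-04]), 'tool_pos': array([0.20546508, 0.61609919, 0.22944911]), 'tool_rot': array([-1.79888472e+02,  5.82799539e-03,  1.61562714e+02]), 'force': array([-0.8013035 , -0.93867203,  0.13671724]), 'wrist_torque': array([0.01964214, 0.02149959, 0.03417684]), 'grip_width': 0.08670480097783959}
{'fovy': 50.03985854482507, 'cx': 257.74704156119253, 'cy': 193.9508880460284, 'dist': array([0.01942, 0.     , 0.     , 0.     , 0.     ]), 'eye': array([1.03441629, 0.55225641, 0.89355222]), 'orientation': array([-138.57392099,    0.39193748,  139.47973881])}
{'fovy': 52.63003857061628, 'cx': 256.7867955519968, 'cy': 185.5817422104362, 'dist': array([-0.13453657,  0.        ,  0.        ,  0.        ,  0.        ]), 'eye': array([ 0.39154423, -0.0111007 ,  0.96889563]), 'orientation': array([-168.22373293,    0.32278602,  -90.56992401])}
{'fovy': 64.00627481033966, 'cx': 256.59468063934247, 'cy': 196.1416001896668, 'dist': array([-0.00352728,  0.        ,  0.        ,  0.        ,  0.        ]), 'tool_from_camera': array([[ 1.19692125e-04, -9.65484629e-01, -2.60460009e-01,
         6.96331570e-02],
       [ 9.99999942e-01,  3.21837357e-05,  3.40241163e-04,
        -4.79732672e-04],
       [-3.20115037e-04, -2.60460035e-01,  9.65484577e-01,
        -1.55301078e-01],
       [ 0.00000000e+00,  0.00000000e+00,  0.00000000e+00,
         1.00000000e+00]])}
```

View pics/top0.png

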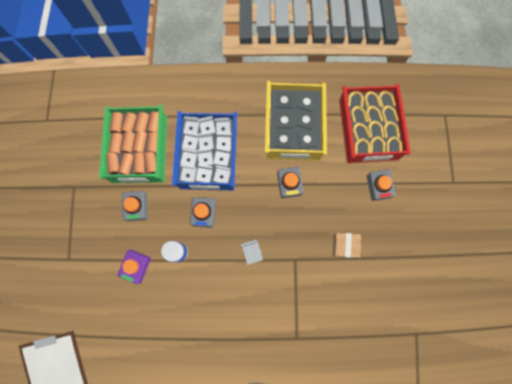

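View pics/scene0.png

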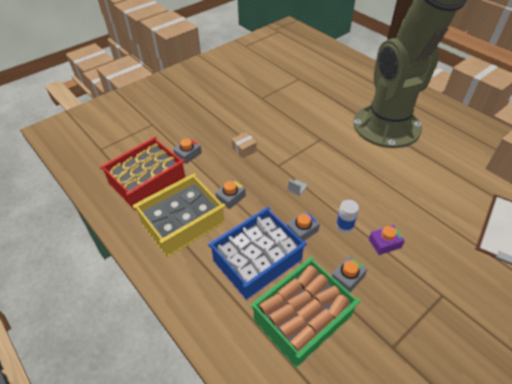

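The top view shows the keys at about green (132,205), blue (202,211), yellow (291,180) and red (384,183). The purple decoy is at (131,267), the can at (173,251), the bracket at (252,252) and the carton at (348,245). Next I'll localise the keys with both fixed cameras.

```bash
cat > h.py <<'E'
import numpy as np, cv2
from scipy.spatial.transform import Rotation as R
from cell import status, vision
def cam(n,obs=None):
    p=vision.camera_params(n); f=192/np.tan(np.radians(p['fovy']/2))
    K=np.array([[f,0,p['cx']],[0,f,p['cy']],[0,0,1]])
    if n=='wrist':
        T=np.array(p['tool_from_camera']); W=R.from_euler('xyz',obs['tool_rot'],degrees=True).as_matrix()
        return K,p['dist'],W@T[:3,:3],W@T[:3,3]+obs['tool_pos']
    return K,p['dist'],R.from_euler('xyz',p['orientation'],degrees=True).as_matrix(),np.array(p['eye'])
def rays(c,uv):
    K,d,Rm,e=c
    u=cv2.undistortPoints(np.array(uv,float).reshape(-1,1,2),K,d).reshape(-1,2)
    return (Rm@np.c_[u,np.ones(len(u))].T).T,e
def onz(c,uv,z):
    r,e=rays(c,uv); return e+r*((z-e[2])/r[:,2])[:,None]
def proj(c,P):
    K,d,Rm,e=c
    return cv2.projectPoints(np.array(P,float).reshape(-1,1,3),cv2.Rodrigues(Rm.T)[0],-Rm.T@e,K,d)[0].reshape(-1,2)
def blobs(im,amin=60):
    h=cv2.cvtColor(im,cv2.COLOR_RGB2HSV)
    m=cv2.inRange(h,(5,200,150),(18,255,255))
    n,l,s,c=cv2.connectedComponentsWithStats(m)
    return [(c[i],s[i]) for i in range(1,n) if s[i][4]>amin]
E
python3 - <<'E'
from h import *
for n in ['top','scene']:
    im=cv2.imread(f'pics/{n}0.png')[:,:,::-1]; c=cam(n)
    for b,s in blobs(im,40): print(n,b.round(1),s, onz(c,[b],0.054)[0].round(4))
print(onz(cam('top'),[(173,251),(252,252),(348,245)],0.05).round(3))
E
```

```text
[[ 0.428  0.192  0.05 ]
 [ 0.424  0.005  0.05 ]
 [ 0.437 -0.222  0.05 ]]
```

```bash
python3 - <<'E'
from h import *
for n,pts in [('top',[(132,205),(202,211),(291,180),(384,183)]),('scene',[(350,268),(304,221),(231,187),(186,145)])]:
    im=cv2.imread(f'pics/{n}0.png')[:,:,::-1]; c=cam(n); h=cv2.cvtColor(np.ascontiguousarray(im),cv2.COLOR_RGB2HSV)
    for p in pts: print(p,h[p[1],p[0]])
    m=cv2.inRange(h,(4,190,150),(15,255,255))
    N,l,s,ce=cv2.connectedComponentsWithStats(m)
    for i in range(1,N):
        if s[i][4]>30: print(n,ce[i].round(1),s[i],onz(c,[ce[i]],0.053)[0].round(4))
E
```

```text
(132, 205) [ 14 176 242]
(202, 211) [ 14 175 242]
(291, 180) [ 14 176 242]
(384, 183) [ 14 173 242]
(350, 268) [ 14 175 222]
(304, 221) [ 14 173 223]
(231, 187) [ 14 169 225]
(186, 145) [ 14 176 204]
```

```bash
python3 - <<'E'
from h import *
for n in ['top','scene']:
    im=cv2.imread(f'pics/{n}0.png')[:,:,::-1]; c=cam(n); h=cv2.cvtColor(np.ascontiguousarray(im),cv2.COLOR_RGB2HSV)
    m=cv2.inRange(h,(6,150,130),(17,255,255))
    N,l,s,ce=cv2.connectedComponentsWithStats(m)
    for i in range(1,N):
        if s[i][4]>30: print(n,ce[i].round(1),s[i],onz(c,[ce[i]],0.053)[0].round(4))
E
```

```text
top [290.7 179.6] [284 173  15  14 169] [ 0.5964 -0.09    0.053 ]
top [383.8 182.5] [377 176  14  14 155] [ 0.5867 -0.3186  0.053 ]
top [131.4 204.2] [124 197  16  15 180] [0.5397 0.2967 0.053 ]
top [201.1 210.5] [194 203  15  15 180] [0.5232 0.1257 0.053 ]
top [130.2 266.4] [124 261  14  12 138] [0.391  0.2931 0.053 ]
scene [186.  143.5] [181 139  11  10  92] [ 0.5891 -0.3154  0.053 ]
scene [229.5 187. ] [224 182  12  11 114] [ 0.5993 -0.086   0.053 ]
scene [303.2 220.5] [297 215  14  12 126] [0.5277 0.1306 0.053 ]
scene [388.6 232.6] [383 226  13  13 128] [0.3928 0.2972 0.053 ]
scene [350.1 268.3] [343 262  15  14 173] [0.5442 0.3028 0.053 ]
```

Emit:
{"api": "step_arm", "payload": {
  "series": [
    {"x": 0.01, "y": -0.015, "z": 0, "claw": 0},
    {"x": 0.03, "y": -0.045, "z": 0, "claw": 0},
    {"x": 0.055, "y": -0.085, "z": 0, "claw": 0},
    {"x": 0.08, "y": -0.125, "z": -0.005, "claw": 0},
    {"x": 0.105, "y": -0.165, "z": -0.01, "claw": 0},
    {"x": 0.13, "y": -0.205, "z": -0.015, "claw": 0},
    {"x": 0.155, "y": -0.245, "z": -0.02, "claw": 0},
    {"x": 0.18, "y": -0.285, "z": -0.025, "claw": 0},
    {"x": 0.205, "y": -0.325, "z": -0.03, "claw": 0},
    {"x": 0.23, "y": -0.36, "z": -0.03, "claw": 0},
    {"x": 0.25, "y": -0.385, "z": -0.03, "claw": 0},
    {"x": 0.26, "y": -0.4, "z": -0.03, "claw": 0}
  ],
  "squeeze": 5
}}

```text
invalid input
```

```bash
python3 - <<'E'
from h import *
o=status.get_obs(); im=vision.read_camera('wrist'); cv2.imwrite('pics/w1.png',im[:,:,::-1])
print(o['time_s'],o['tool_pos'],o['tool_rot'],o['qpos'],o['grip_width'])
c=cam('wrist',o); h=cv2.cvtColor(np.ascontiguousarray(im),cv2.COLOR_RGB2HSV)
m=cv2.inRange(h,(6,150,130),(17,255,255))
N,l,s,ce=cv2.connectedComponentsWithStats(m)
for i in range(1,N):
    if s[i][4]>100: print(ce[i].round(1),s[i],onz(c,[ce[i]],0.053)[0].round(4))
E
```

```text
0.1 [0.20549789 0.61612998 0.22956521] [-1.79898229e+02  6.79358119e-03  1.61560263e+02] [-70.75320525  18.43485576  -4.01408577  83.16848432   1.29569677
  78.54370114  -3.2613224 ] 0.08689012487744342
```

View pics/w1.png

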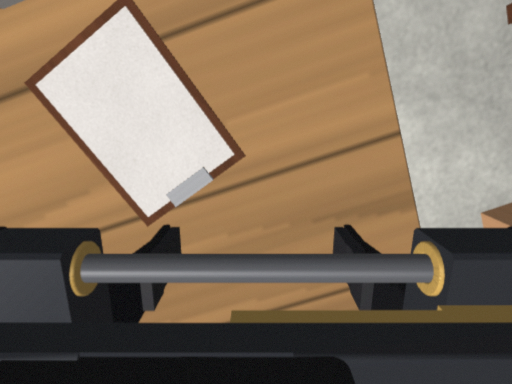

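The wrist view shows only the clipboard, because the move was refused: probably every field has to be given.

Emit:
{"api": "step_arm", "payload": {
  "series": [
    {"ax": 0, "ay": 0, "az": 0, "x": 0.01, "y": -0.015, "z": 0, "claw": 0},
    {"ax": 0, "ay": 0, "az": 0, "x": 0.03, "y": -0.045, "z": 0, "claw": 0},
    {"ax": 0, "ay": 0, "az": 0, "x": 0.055, "y": -0.085, "z": 0, "claw": 0},
    {"ax": 0, "ay": 0, "az": 0, "x": 0.08, "y": -0.125, "z": -0.005, "claw": 0},
    {"ax": 0, "ay": 0, "az": 0, "x": 0.105, "y": -0.165, "z": -0.01, "claw": 0},
    {"ax": 0, "ay": 0, "az": 0, "x": 0.13, "y": -0.205, "z": -0.015, "claw": 0},
    {"ax": 0, "ay": 0, "az": 0, "x": 0.155, "y": -0.245, "z": -0.02, "claw": 0},
    {"ax": 0, "ay": 0, "az": 0, "x": 0.18, "y": -0.285, "z": -0.025, "claw": 0},
    {"ax": 0, "ay": 0, "az": 0, "x": 0.205, "y": -0.325, "z": -0.03, "claw": 0},
    {"ax": 0, "ay": 0, "az": 0, "x": 0.23, "y": -0.36, "z": -0.03, "claw": 0},
    {"ax": 0, "ay": 0, "az": 0, "x": 0.25, "y": -0.385, "z": -0.03, "claw": 0},
    {"ax": 0, "ay": 0, "az": 0, "x": 0.26, "y": -0.4, "z": -0.03, "claw": 0}
  ],
  "squeeze": 5
}}

```text
time_s: 1.35
tool_pos: [0.4673, 0.2118, 0.2007]
tool_rot: [-180.0, 0.0, 161.2]
force: [0.1, 0.7, 0.1]
grip_width: 0.0029
```

Emit:
{"api": "step_arm", "payload": {
  "series": [
    {"ax": 0, "ay": 0, "az": 0, "x": 0.015, "y": -0.025, "z": 0, "claw": 0},
    {"ax": 0, "ay": 0, "az": 0, "x": 0.035, "y": -0.055, "z": 0, "claw": 0},
    {"ax": 0, "ay": 0, "az": 0, "x": 0.05, "y": -0.08, "z": 0, "claw": 0},
    {"ax": 0, "ay": 0, "az": 0, "x": 0.059, "y": -0.088, "z": 0, "claw": 0},
    {"ax": 0, "ay": 0, "az": 0, "x": 0.059, "y": -0.088, "z": 0, "claw": 0},
    {"ax": 0, "ay": 0, "az": 0, "x": 0.059, "y": -0.088, "z": 0, "claw": 0}
  ]
}}

```text
time_s: 1.95
tool_pos: [0.5238, 0.1298, 0.2004]
tool_rot: [180.0, -0.1, 161.6]
force: [0.8, 0.7, 0.5]
grip_width: 0.0005
```

```bash
cat > w.py <<'E'
from h import *
import sys
o=status.get_obs(); im=vision.read_camera('wrist'); cv2.imwrite(f'pics/{sys.argv[1]}.png',im[:,:,::-1])
print(o['time_s'],o['tool_pos'],o['tool_rot'],o['qpos'].round(1),o['grip_width'],o['force'])
c=cam('wrist',o); h=cv2.cvtColor(np.ascontiguousarray(im),cv2.COLOR_RGB2HSV)
m=cv2.inRange(h,(6,150,130),(17,255,255))
N,l,s,ce=cv2.connectedComponentsWithStats(m)
for i in range(1,N):
    if s[i][4]>100: print(ce[i].round(1),s[i],onz(c,[ce[i]],0.054)[0].round(4))
E
python3 w.py w2
```

```text
1.95 [0.52379715 0.1298393  0.20035312] [ 1.79967491e+02 -6.82590137e-02  1.61620641e+02] [-36.3   5.9  21.  102.   -2.3  72.6  56.9] 0.0004957839394235507 [0.79377883 0.69575338 0.54806228]
[382.3   3.6] [368   0  32  10 205] [0.4042 0.2848 0.054 ]
[425.4 146.7] [ 404  130   43   36 1099] [0.5392 0.2981 0.054 ]
[257.8 184.7] [237 168  35  35 578] [0.5238 0.1309 0.054 ]
[ 98.1 298.1] [ 76 286  37  25 505] [ 0.5908 -0.0793  0.054 ]
```

View pics/w2.png

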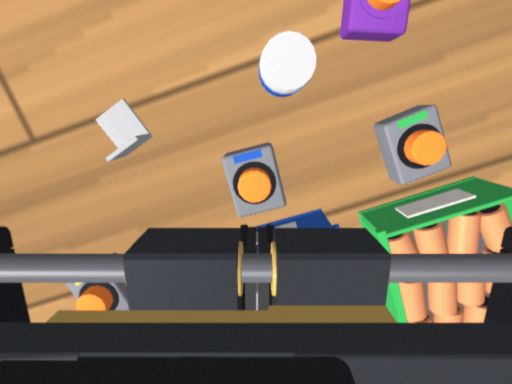

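The blue unit's key is at (254,184), right under the tool, and its blue strip is visible. The can is at (287,63) and the loose bracket at (122,130), both clear. Descending on blue.

Emit:
{"api": "step_arm", "payload": {
  "series": [
    {"ax": 0, "ay": 0, "az": 0, "x": 0, "y": 0, "z": -0.02, "claw": 0},
    {"ax": 0, "ay": 0, "az": 0, "x": 0, "y": 0, "z": -0.05, "claw": 0},
    {"ax": 0, "ay": 0, "az": 0, "x": 0, "y": 0, "z": -0.08, "claw": 0},
    {"ax": 0, "ay": 0, "az": 0, "x": 0, "y": 0, "z": -0.105, "claw": 0},
    {"ax": 0, "ay": 0, "az": 0, "x": 0, "y": 0, "z": -0.12, "claw": 0},
    {"ax": 0, "ay": 0, "az": 0, "x": 0, "y": 0, "z": -0.128, "claw": 0},
    {"ax": 0, "ay": 0, "az": 0, "x": 0, "y": 0, "z": -0.128, "claw": 0},
    {"ax": 0, "ay": 0, "az": 0, "x": 0, "y": 0, "z": -0.128, "claw": 0}
  ]
}}

```text
time_s: 2.8
tool_pos: [0.5253, 0.1292, 0.0736]
tool_rot: [179.9, 0.1, 161.6]
force: [-0.3, -0.5, 0.1]
grip_width: 0.0006
```

```bash
python3 w.py w3
```

```text
2.8 [0.52530353 0.12919034 0.07358663] [1.79932670e+02 7.13730098e-02 1.61592754e+02] [-35.1  13.2  20.7 109.7  -5.5  57.9  59.6] 0.0006289370602247564 [-0.28239363 -0.4521696   0.05265831]
[505.5 167.7] [497 145  15  45 473] [0.5332 0.2776 0.054 ]
[256.3 214.9] [226 199  54  55 883] [0.5149 0.132  0.054 ]
```

View pics/w3.png

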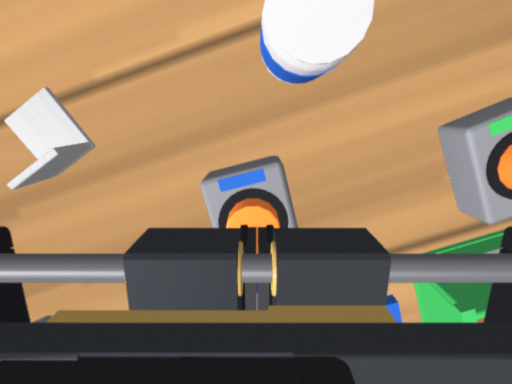

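The key is centred at about column 253, directly under the closed fingertips. Pressing slowly.

Emit:
{"api": "step_arm", "payload": {
  "series": [
    {"ax": 0, "ay": 0, "az": 0, "x": 0, "y": 0, "z": -0.004, "claw": 0},
    {"ax": 0, "ay": 0, "az": 0, "x": 0, "y": 0, "z": -0.008, "claw": 0},
    {"ax": 0, "ay": 0, "az": 0, "x": 0, "y": 0, "z": -0.011, "claw": 0},
    {"ax": 0, "ay": 0, "az": 0, "x": 0, "y": 0, "z": -0.014, "claw": 0},
    {"ax": 0, "ay": 0, "az": 0, "x": 0, "y": 0, "z": -0.017, "claw": 0},
    {"ax": 0, "ay": 0, "az": 0, "x": 0, "y": 0, "z": -0.019, "claw": 0},
    {"ax": 0, "ay": 0, "az": 0, "x": 0, "y": 0, "z": -0.021, "claw": 0},
    {"ax": 0, "ay": 0, "az": 0, "x": 0, "y": 0, "z": -0.021, "claw": 0},
    {"ax": 0, "ay": 0, "az": 0, "x": 0, "y": 0, "z": -0.021, "claw": 0}
  ]
}}

```text
time_s: 3.75
tool_pos: [0.5249, 0.1287, 0.0522]
tool_rot: [180.0, 0.0, 161.6]
force: [0.5, -0.5, 6.1]
grip_width: 0.0005
```

The 6 N reading means the key is into the cushion, so it is fully down. Lifting.

Emit:
{"api": "step_arm", "payload": {
  "series": [
    {"ax": 0, "ay": 0, "az": 0, "x": 0, "y": 0, "z": 0, "claw": 0},
    {"ax": 0, "ay": 0, "az": 0, "x": 0, "y": 0, "z": 0.01, "claw": 0},
    {"ax": 0, "ay": 0, "az": 0, "x": 0, "y": 0, "z": 0.04, "claw": 0},
    {"ax": 0, "ay": 0, "az": 0, "x": 0, "y": 0, "z": 0.08, "claw": 0},
    {"ax": 0, "ay": 0, "az": 0, "x": 0, "y": 0, "z": 0.12, "claw": 0},
    {"ax": 0, "ay": 0, "az": 0, "x": 0, "y": 0, "z": 0.145, "claw": 0},
    {"ax": 0, "ay": 0, "az": 0, "x": 0, "y": 0, "z": 0.148, "claw": 0},
    {"ax": 0, "ay": 0, "az": 0, "x": 0, "y": 0, "z": 0.148, "claw": 0}
  ]
}}

```text
time_s: 4.55
tool_pos: [0.5247, 0.1287, 0.2001]
tool_rot: [180.0, 0.0, 161.6]
force: [-0.3, 0.0, -1.8]
grip_width: 0.0004
```

```bash
python3 w.py w4; python3 - <<'E'
import cv2,numpy as np
a=cv2.imread('pics/w2.png')[120:230,200:460];b=cv2.imread('pics/w4.png')[120:230,200:460]
cv2.imwrite('pics/cmp.png',cv2.resize(np.vstack([a,b]),None,fx=2.5,fy=2.5))
E
```

```text
4.55 [0.52465231 0.12866386 0.20006594] [1.79953223e+02 3.50809697e-02 1.61562823e+02] [-36.4   5.9  21.3 102.   -2.3  72.4  57. ] 0.0004220154107935789 [-0.25396366  0.01082885 -1.80082858]
[383.2   2.6] [370   0  28   8 149] [0.4051 0.2843 0.054 ]
[426.7 144.9] [ 405  128   43   36 1072] [0.5391 0.2982 0.054 ]
[259.3 183. ] [238 166  34  34 489] [0.5236 0.1316 0.054 ]
[ 98.9 297.3] [ 77 285  36  26 506] [ 0.591  -0.0792  0.054 ]
```

View pics/cmp.png

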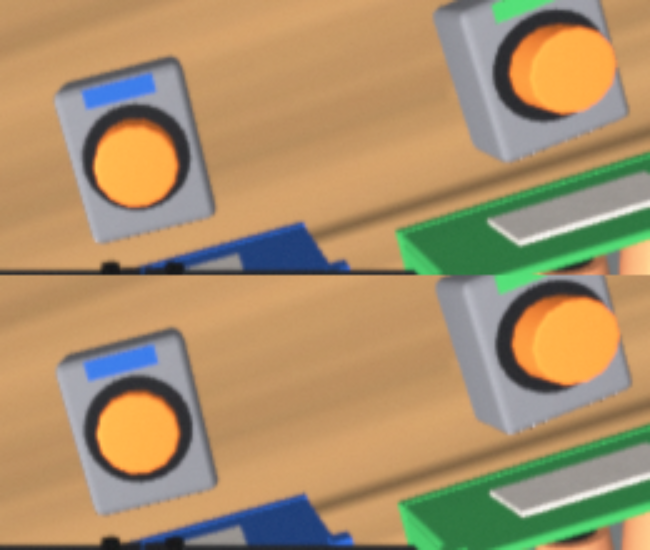

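The lower crop shows the blue key sunk: its side wall is no longer visible and the unit has not moved. On to red.

Emit:
{"api": "step_arm", "payload": {
  "series": [
    {"ax": 0, "ay": 0, "az": 0, "x": 0.002, "y": -0.015, "z": 0, "claw": 0},
    {"ax": 0, "ay": 0, "az": 0, "x": 0.006, "y": -0.045, "z": 0, "claw": 0},
    {"ax": 0, "ay": 0, "az": 0, "x": 0.012, "y": -0.085, "z": 0, "claw": 0},
    {"ax": 0, "ay": 0, "az": 0, "x": 0.018, "y": -0.13, "z": 0, "claw": 0},
    {"ax": 0, "ay": 0, "az": 0, "x": 0.024, "y": -0.175, "z": 0, "claw": 0},
    {"ax": 0, "ay": 0, "az": 0, "x": 0.03, "y": -0.22, "z": 0, "claw": 0},
    {"ax": 0, "ay": 0, "az": 0, "x": 0.036, "y": -0.265, "z": 0, "claw": 0},
    {"ax": 0, "ay": 0, "az": 0, "x": 0.043, "y": -0.31, "z": 0, "claw": 0},
    {"ax": 0, "ay": 0, "az": 0, "x": 0.05, "y": -0.355, "z": 0, "claw": 0},
    {"ax": 0, "ay": 0, "az": 0, "x": 0.056, "y": -0.395, "z": 0, "claw": 0},
    {"ax": 0, "ay": 0, "az": 0, "x": 0.06, "y": -0.425, "z": 0, "claw": 0},
    {"ax": 0, "ay": 0, "az": 0, "x": 0.062, "y": -0.444, "z": 0, "claw": 0}
  ]
}}

```text
time_s: 5.8
tool_pos: [0.584, -0.32, 0.1976]
tool_rot: [-179.8, -0.2, 161.3]
force: [0.7, -0.1, -0.4]
grip_width: 0.0007
```

Emit:
{"api": "step_arm", "payload": {
  "series": [
    {"ax": 0, "ay": 0, "az": 0, "x": 0, "y": 0, "z": 0, "claw": 0},
    {"ax": 0, "ay": 0, "az": 0, "x": 0, "y": 0, "z": 0, "claw": 0},
    {"ax": 0, "ay": 0, "az": 0, "x": 0, "y": 0, "z": 0, "claw": 0}
  ]
}}

```text
time_s: 6.1
tool_pos: [0.5865, -0.3138, 0.1988]
tool_rot: [179.9, -0.1, 161.7]
force: [-0.9, 0.5, 0.2]
grip_width: 0.0004
```

```bash
python3 w.py w5
```

```text
6.1 [ 0.58650239 -0.31377043  0.1988012 ] [ 1.79931926e+02 -8.56937630e-02  1.61651958e+02] [ -1.8  24.   37.2  84.4 -14.7  76.6 108. ] 0.00044720198142285205 [-0.94345111  0.50471536  0.17149671]
[478.5 123.3] [ 454  106   49   37 1365] [ 0.5954 -0.0939  0.054 ]
[252.  187.6] [233 170  34  36 771] [ 0.5871 -0.319   0.054 ]
```

View pics/w5.png

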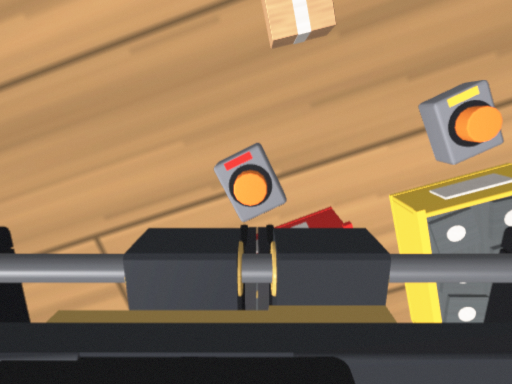

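The red unit (red strip) has its key at (250,187), about 4 mm towards -y. The carton at (299,20) and the yellow key at (478,124) are clear. Descending with that correction.

Emit:
{"api": "step_arm", "payload": {
  "series": [
    {"ax": 0, "ay": 0, "az": 0, "x": 0, "y": -0.002, "z": -0.02, "claw": 0},
    {"ax": 0, "ay": 0, "az": 0, "x": 0, "y": -0.004, "z": -0.05, "claw": 0},
    {"ax": 0, "ay": 0, "az": 0, "x": 0, "y": -0.004, "z": -0.08, "claw": 0},
    {"ax": 0, "ay": 0, "az": 0, "x": 0, "y": -0.004, "z": -0.105, "claw": 0},
    {"ax": 0, "ay": 0, "az": 0, "x": 0, "y": -0.004, "z": -0.12, "claw": 0},
    {"ax": 0, "ay": 0, "az": 0, "x": 0, "y": -0.004, "z": -0.126, "claw": 0},
    {"ax": 0, "ay": 0, "az": 0, "x": 0, "y": -0.004, "z": -0.126, "claw": 0},
    {"ax": 0, "ay": 0, "az": 0, "x": 0, "y": -0.004, "z": -0.126, "claw": 0}
  ]
}}

```text
time_s: 6.95
tool_pos: [0.5874, -0.3197, 0.075]
tool_rot: [-180.0, 0.1, 161.6]
force: [0.3, 0.2, -0.6]
grip_width: 0.0001
```

```bash
python3 w.py w6
```

```text
6.95 [ 0.58744799 -0.31968975  0.07497725] [-1.79990764e+02  1.22593114e-01  1.61581062e+02] [ 1.000e-01  3.020e+01  3.490e+01  9.130e+01 -1.860e+01  6.430e+01
  1.111e+02] 0.00013724938228620566 [ 0.25401195  0.19550216 -0.59486352]
[257.5 215.7] [227 200  55  54 907] [ 0.5782 -0.3165  0.054 ]
```

View pics/w6.png

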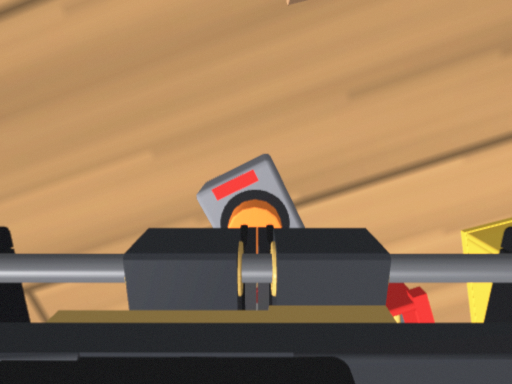

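The key is centred at about column 254. Pressing red.

Emit:
{"api": "step_arm", "payload": {
  "series": [
    {"ax": 0, "ay": 0, "az": 0, "x": 0, "y": 0, "z": -0.004, "claw": 0},
    {"ax": 0, "ay": 0, "az": 0, "x": 0, "y": 0, "z": -0.008, "claw": 0},
    {"ax": 0, "ay": 0, "az": 0, "x": 0, "y": 0, "z": -0.011, "claw": 0},
    {"ax": 0, "ay": 0, "az": 0, "x": 0, "y": 0, "z": -0.014, "claw": 0},
    {"ax": 0, "ay": 0, "az": 0, "x": 0, "y": 0, "z": -0.017, "claw": 0},
    {"ax": 0, "ay": 0, "az": 0, "x": 0, "y": 0, "z": -0.02, "claw": 0},
    {"ax": 0, "ay": 0, "az": 0, "x": 0, "y": 0, "z": -0.022, "claw": 0},
    {"ax": 0, "ay": 0, "az": 0, "x": 0, "y": 0, "z": -0.022, "claw": 0},
    {"ax": 0, "ay": 0, "az": 0, "x": 0, "y": 0, "z": -0.022, "claw": 0}
  ]
}}

```text
time_s: 7.9
tool_pos: [0.5867, -0.3194, 0.0523]
tool_rot: [180.0, 0.0, 161.6]
force: [-1.3, 1.6, 6.0]
grip_width: 0.0002
```

Emit:
{"api": "step_arm", "payload": {
  "series": [
    {"ax": 0, "ay": 0, "az": 0, "x": 0, "y": 0, "z": 0, "claw": 0},
    {"ax": 0, "ay": 0, "az": 0, "x": 0, "y": 0, "z": 0.01, "claw": 0},
    {"ax": 0, "ay": 0, "az": 0, "x": 0, "y": 0, "z": 0.04, "claw": 0},
    {"ax": 0, "ay": 0, "az": 0, "x": 0, "y": 0, "z": 0.08, "claw": 0},
    {"ax": 0, "ay": 0, "az": 0, "x": 0, "y": 0, "z": 0.12, "claw": 0},
    {"ax": 0, "ay": 0, "az": 0, "x": 0, "y": 0, "z": 0.145, "claw": 0},
    {"ax": 0, "ay": 0, "az": 0, "x": 0, "y": 0, "z": 0.148, "claw": 0},
    {"ax": 0, "ay": 0, "az": 0, "x": 0, "y": 0, "z": 0.148, "claw": 0}
  ]
}}

```text
time_s: 8.7
tool_pos: [0.5867, -0.3195, 0.2]
tool_rot: [180.0, 0.1, 161.6]
force: [-0.1, 0.3, -0.1]
grip_width: 0.0005
```

```bash
python3 w.py w7; python3 - <<'E'
import cv2,numpy as np
a=cv2.imread('pics/w5.png')[120:230,190:330];b=cv2.imread('pics/w7.png')[120:230,190:330]
cv2.imwrite('pics/cmp2.png',cv2.resize(np.hstack([a,b]),None,fx=2.5,fy=2.5))
E
```

```text
8.7 [ 0.58670606 -0.31948685  0.19996745] [1.79992176e+02 5.84642929e-02 1.61558893e+02] [ -1.4  24.3  37.4  84.  -14.9  76.7 108.5] 0.0005063119473926561 [-0.06121204  0.30758474 -0.11624231]
[483.9 120.5] [ 460  103   49   37 1371] [ 0.5955 -0.0941  0.054 ]
[257.7 184.1] [239 168  33  33 687] [ 0.5863 -0.3186  0.054 ]
```

View pics/cmp2.png

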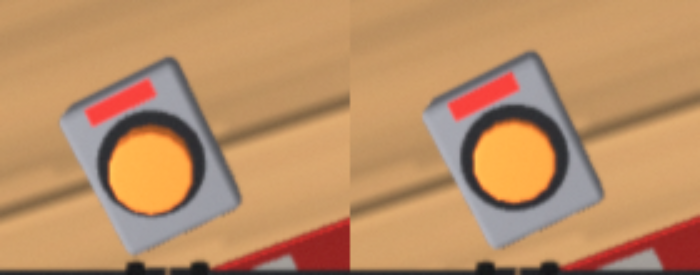

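The red key is down and its unit hasn't moved. Going to green.

Emit:
{"api": "step_arm", "payload": {
  "series": [
    {"ax": 0, "ay": 0, "az": 0, "x": -0.001, "y": 0.015, "z": 0, "claw": 0},
    {"ax": 0, "ay": 0, "az": 0, "x": -0.003, "y": 0.045, "z": 0, "claw": 0},
    {"ax": 0, "ay": 0, "az": 0, "x": -0.006, "y": 0.085, "z": 0, "claw": 0},
    {"ax": 0, "ay": 0, "az": 0, "x": -0.009, "y": 0.13, "z": 0, "claw": 0},
    {"ax": 0, "ay": 0, "az": 0, "x": -0.012, "y": 0.175, "z": 0, "claw": 0},
    {"ax": 0, "ay": 0, "az": 0, "x": -0.016, "y": 0.22, "z": 0, "claw": 0},
    {"ax": 0, "ay": 0, "az": 0, "x": -0.02, "y": 0.265, "z": 0, "claw": 0},
    {"ax": 0, "ay": 0, "az": 0, "x": -0.023, "y": 0.31, "z": 0, "claw": 0},
    {"ax": 0, "ay": 0, "az": 0, "x": -0.026, "y": 0.355, "z": 0, "claw": 0},
    {"ax": 0, "ay": 0, "az": 0, "x": -0.03, "y": 0.395, "z": 0, "claw": 0},
    {"ax": 0, "ay": 0, "az": 0, "x": -0.032, "y": 0.425, "z": 0, "claw": 0},
    {"ax": 0, "ay": 0, "az": 0, "x": -0.034, "y": 0.444, "z": 0, "claw": 0}
  ]
}}

```text
time_s: 9.95
tool_pos: [0.5502, 0.1292, 0.1978]
tool_rot: [-180.0, -0.2, 161.9]
force: [-0.3, -0.1, 0.2]
grip_width: 0.0007
```

Emit:
{"api": "step_arm", "payload": {
  "series": [
    {"ax": 0, "ay": 0, "az": 0, "x": -0.001, "y": 0.02, "z": 0, "claw": 0},
    {"ax": 0, "ay": 0, "az": 0, "x": -0.003, "y": 0.055, "z": 0, "claw": 0},
    {"ax": 0, "ay": 0, "az": 0, "x": -0.006, "y": 0.095, "z": 0, "claw": 0},
    {"ax": 0, "ay": 0, "az": 0, "x": -0.009, "y": 0.13, "z": 0, "claw": 0},
    {"ax": 0, "ay": 0, "az": 0, "x": -0.011, "y": 0.16, "z": 0, "claw": 0},
    {"ax": 0, "ay": 0, "az": 0, "x": -0.012, "y": 0.175, "z": 0, "claw": 0},
    {"ax": 0, "ay": 0, "az": 0, "x": -0.012, "y": 0.175, "z": 0, "claw": 0},
    {"ax": 0, "ay": 0, "az": 0, "x": -0.012, "y": 0.175, "z": 0, "claw": 0},
    {"ax": 0, "ay": 0, "az": 0, "x": -0.012, "y": 0.175, "z": 0, "claw": 0}
  ]
}}

```text
time_s: 10.85
tool_pos: [0.5412, 0.2971, 0.1995]
tool_rot: [-179.9, 0.0, 161.4]
force: [-0.4, -0.6, -0.0]
grip_width: 0.0003
```

```bash
python3 w.py w8
```

```text
10.85 [0.54122425 0.29706664 0.19949296] [-1.79936256e+02  2.67122778e-02  1.61384023e+02] [-47.   15.6  19.   91.2  -5.2  74.1  44.2] 0.0002690786268136246 [-0.41985614 -0.58339534 -0.03255374]
[210.3  35.1] [186   8  35  44 260] [0.3983 0.3012 0.054 ]
[264.  182.6] [243 165  35  36 551] [0.541  0.3044 0.054 ]
[106.7 214.8] [ 84 202  35  32 257] [0.5216 0.1398 0.054 ]
```

View pics/w8.png

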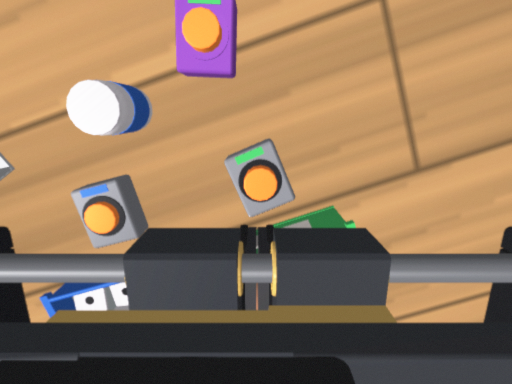

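The green unit (green strip) has its key at (260,183), about 4 mm further in +y. The purple look-alike (205,35) and the can (105,107) are well away. Descending.

Emit:
{"api": "step_arm", "payload": {
  "series": [
    {"ax": 0, "ay": 0, "az": 0, "x": 0, "y": 0.002, "z": -0.02, "claw": 0},
    {"ax": 0, "ay": 0, "az": 0, "x": 0, "y": 0.004, "z": -0.05, "claw": 0},
    {"ax": 0, "ay": 0, "az": 0, "x": 0, "y": 0.004, "z": -0.08, "claw": 0},
    {"ax": 0, "ay": 0, "az": 0, "x": 0, "y": 0.004, "z": -0.105, "claw": 0},
    {"ax": 0, "ay": 0, "az": 0, "x": 0, "y": 0.004, "z": -0.12, "claw": 0},
    {"ax": 0, "ay": 0, "az": 0, "x": 0, "y": 0.004, "z": -0.126, "claw": 0},
    {"ax": 0, "ay": 0, "az": 0, "x": 0, "y": 0.004, "z": -0.126, "claw": 0},
    {"ax": 0, "ay": 0, "az": 0, "x": 0, "y": 0.004, "z": -0.126, "claw": 0}
  ]
}}

```text
time_s: 11.7
tool_pos: [0.5416, 0.3038, 0.075]
tool_rot: [179.9, 0.1, 161.5]
force: [0.6, -0.6, 0.1]
grip_width: 0.0005
```

```bash
python3 w.py w9
```

```text
11.7 [0.54160515 0.30384751 0.07497106] [1.79898552e+02 8.28349482e-02 1.61541605e+02] [-46.3  22.   17.9  98.2  -7.6  60.9  45.5] 0.0005449034177619415 [ 0.62677667 -0.63362237  0.10501249]
[155.5   4.5] [133   0  45  13 387] [0.4084 0.2937 0.054 ]
[253.9 215.8] [224 199  55  55 995] [0.5317 0.3051 0.054 ]
```

View pics/w9.png

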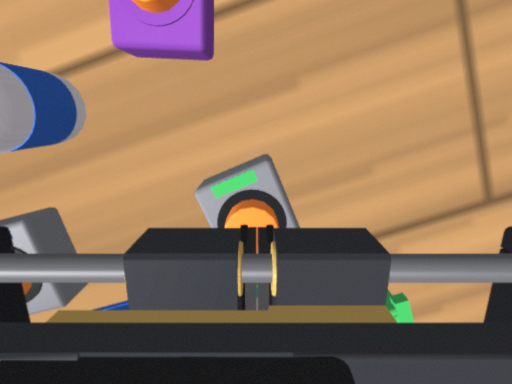

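The key is centred at about column 251, within 2–3 mm. Pressing green.

Emit:
{"api": "step_arm", "payload": {
  "series": [
    {"ax": 0, "ay": 0, "az": 0, "x": 0, "y": -0.001, "z": -0.004, "claw": 0},
    {"ax": 0, "ay": 0, "az": 0, "x": 0, "y": -0.002, "z": -0.008, "claw": 0},
    {"ax": 0, "ay": 0, "az": 0, "x": 0, "y": -0.002, "z": -0.011, "claw": 0},
    {"ax": 0, "ay": 0, "az": 0, "x": 0, "y": -0.002, "z": -0.014, "claw": 0},
    {"ax": 0, "ay": 0, "az": 0, "x": 0, "y": -0.002, "z": -0.017, "claw": 0},
    {"ax": 0, "ay": 0, "az": 0, "x": 0, "y": -0.002, "z": -0.02, "claw": 0},
    {"ax": 0, "ay": 0, "az": 0, "x": 0, "y": -0.002, "z": -0.022, "claw": 0},
    {"ax": 0, "ay": 0, "az": 0, "x": 0, "y": -0.002, "z": -0.022, "claw": 0},
    {"ax": 0, "ay": 0, "az": 0, "x": 0, "y": -0.002, "z": -0.022, "claw": 0}
  ]
}}

```text
time_s: 12.65
tool_pos: [0.5408, 0.3015, 0.0522]
tool_rot: [-180.0, 0.0, 161.6]
force: [-1.9, -2.1, 6.3]
grip_width: 0.0003
```

Emit:
{"api": "step_arm", "payload": {
  "series": [
    {"ax": 0, "ay": 0, "az": 0, "x": 0, "y": 0, "z": 0, "claw": 0},
    {"ax": 0, "ay": 0, "az": 0, "x": 0, "y": 0, "z": 0.01, "claw": 0},
    {"ax": 0, "ay": 0, "az": 0, "x": 0, "y": 0, "z": 0.04, "claw": 0},
    {"ax": 0, "ay": 0, "az": 0, "x": 0, "y": 0, "z": 0.08, "claw": 0},
    {"ax": 0, "ay": 0, "az": 0, "x": 0, "y": 0, "z": 0.12, "claw": 0},
    {"ax": 0, "ay": 0, "az": 0, "x": 0, "y": 0, "z": 0.145, "claw": 0},
    {"ax": 0, "ay": 0, "az": 0, "x": 0, "y": 0, "z": 0.148, "claw": 0},
    {"ax": 0, "ay": 0, "az": 0, "x": 0, "y": 0, "z": 0.148, "claw": 0}
  ]
}}

```text
time_s: 13.45
tool_pos: [0.5407, 0.302, 0.2]
tool_rot: [179.9, 0.0, 161.6]
force: [-0.9, 0.2, 0.3]
grip_width: 0.0003
```

```bash
python3 w.py w10; python3 - <<'E'
import cv2,numpy as np
from cell import vision
a=cv2.imread('pics/w8.png')[0:230,60:330];b=cv2.imread('pics/w10.png')[0:230,60:330]
cv2.imwrite('pics/cmp3.png',cv2.resize(np.hstack([a,b]),None,fx=1.45,fy=1.45))
t=vision.read_camera('scene')[:,:,::-1]; cv2.imwrite('pics/scene1.png',t)
a=cv2.imread('pics/scene0.png')[120:300,90:420]
cv2.imwrite('pics/cmp4.png',cv2.resize(np.vstack([a,t[120:300,90:420]]),None,fx=1.6,fy=1.6))
E
```

```text
13.45 [0.54065894 0.30199865 0.20001966] [1.79928094e+02 2.62738805e-02 1.61575717e+02] [-47.3  15.7  18.9  91.   -5.3  74.1  44. ] 0.0002705875187124785 [-0.87650527  0.1935483   0.27873566]
[206.   37.7] [183  10  34  44 252] [0.3985 0.3016 0.054 ]
[259.7 183.5] [239 167  33  34 436] [0.5402 0.3052 0.054 ]
[102.5 215.4] [ 80 203  35  32 259] [0.5209 0.1405 0.054 ]
```

View pics/cmp3.png

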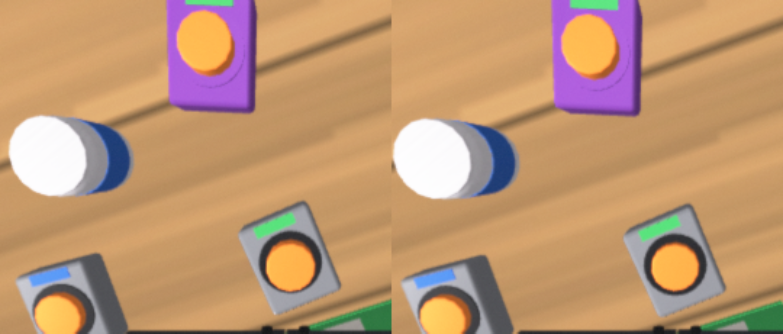

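View pics/cmp4.png

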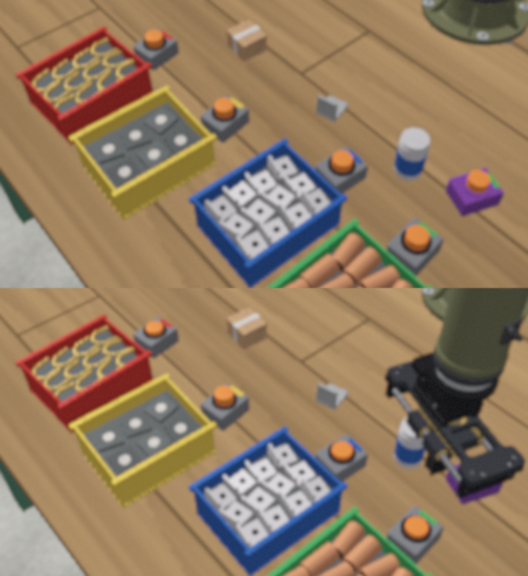

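The before/after crops show blue, red and green lower and yellow unchanged. The units and the can, carton and bracket are where they started, and the gripper is clear at z = 0.2 m. Handing in.

```bash
python3 -c "
from cell import workorder; print(workorder.sign_off())"
```

```text
the job is handed in; nothing more can be done
None
```

I pressed the blue, red and green bins' keys in that order with the closed fingertips, then handed the job in at about 13.5 s of the 48 s allowed. The hand-in gave no verdict.

- **Presses:** each one ended at about 6 N with the fingertips near 44 mm. That is past the 47 mm fully-down height and into the rubber cushion. I had no direct reading of the key travel.
- **Last checks:** before/after pictures show the three keys sunk and the yellow key still up. The units, can, carton, loose bracket and purple look-alike show no visible movement. The arm was left clear, with the tool (TCP) at z = 0.2 m.
- **What failed or disagreed:** my first move call was refused because the rows left out the turn fields, so nothing moved. The cameras differed by up to about 6 mm on key positions, so I re-centred on the red and green keys with the wrist camera before pressing; blue needed no correction.

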